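Release the set mosaic panel from the ratchet clamp

TASK

The blue-green mosaic panel in the ratchet clamp has set. Lift the clamp's red pawl so that the clamp bar springs all the way back, then take the panel out and lay it down gently, glass side up, flat across both slats of the empty wooden drying tray. Leave the amber panel in the other tray where it is.

Things in the scene. Friction and masses are not known exactly. Their poses are not given: they have to be found in the camera images.
- panel: clamped panel: brown block topped with blue, teal and clear glass, 50 (x) by 110 (y) by 20 mm plus 3 mm glass, about 0.16 kg. Origin: centre of underside, 30 mm above the table when clamped. Long sides stand free, 18 mm deep space below them. At its +y end the blue clamp head's lip reaches 11 mm over its top until the bar is back; at its -y end a blue stop, 56 mm high. Lift straight up
- pawl_grip (a point): middle of the pawl's upright red tab, 78 mm above the table; tab 14 mm thick (x: flat sides to pinch), 18 mm along y, from 18 mm below to 13 mm above this point. Pivot parallel to x, 50 mm towards +y (along the clamp, panel to pawl) and 22 mm below: lifting swings the tab up and to +y, 0.8 rad at most. 8 mm of lift frees the tooth, 15 to 20 mm is ample; takes 2 to 4 N; stays where let go
- clamp_bar (a joint): slide of the spring-loaded clamp bar (m): 0 clamped, 0.040 fully sprung back, towards the pawl, away from the panel. Once the pawl is lifted, the spring (4 to 5 N) moves it back by itself in under 1 s. Its blue head, 58 mm high and 56 mm wide, then ends just short of the place under the tab
- tray_empty: empty wooden tray, fixed: outside 136 (x) by 161 (y) mm, inside 120 by 145, rim 24 mm high, floor 6 mm. Two slats along x at y = -32 and +32 mm, 10 mm wide, tops 18 mm above the table: the panel goes on both, its long axis along the tray's y, either way round. Origin: centre of underside. An equal tray on the clamp's other side holds the amber panel; which is left or right varies
- amber_panel: finished panel of the same size with amber and red glass, loose in the other tray; origin: centre of underside. Leave it alone

How it is judged:
By the outcome, as a careful person would: the job done as asked, in the order asked, and still so for the second after the job is handed in, with the robot touching nothing.
It also fails if it takes over 45 s, if anything falls off the work surface, if the arm or the gripper's body presses on something with over 40 N, if the wrist force passes 120 N, or if a joint passes its speed limit or range.

ROBOT

A 6-joint arm with a two-finger parallel gripper is mounted at the origin on the work surface. World frame = base frame: x ahead of the robot, y to its left, z up, the work surface at z = 0. Lengths are in m, angles in rad, forces in N, time in s.
With the tool pointing down it reaches from about 0.25 to 0.85 m from the base axis. Payload 12.5 kg.
Tool frame: the origin (TCP) lies where the fingers leave the gripper's body, on its centre line; the fingertips stand 84 mm ahead of it and the grasp point (between the pads) lies 65 mm ahead of it; z points along the fingers, y is the line along which they close (so a half turn about z gives the same grasp; the last joint's range is limited). The gripper opens to 93 mm and grips with 3 to 60 N. Pads are 15 mm wide; open, the fingers measure 128 mm over their backs; the gripper's body (75 mm by 188 mm) begins 65 mm behind the grasp point.
Start: joints at [1.202, 0.351, 1.652, -0, 1.139, -0.085], TCP at [0.154, 0.528, 0.303] pointing down, gripper open.
Joint ranges: [-2.75, 2.75], [-0.79, 2.1], [0.01, 2.65], [-1.57, 4.71], [0.07, 3.14], [-2.87, 2.87]. Speed limits (rad/s): [2.22, 2.22, 2.79, 3.14, 3.14, 3.14].

INTERFACE

Orientations are given as a 3x3 rotation matrix whose columns are the frame's x, y, z axes.
In Python, from cell import observe, capture, camera_params, hand_in gives the robot as it stands.
- The arm moves only by the shell command python3 -m creep 'ROWS' [OPENING] [FORCE]. ROWS is JSON, one flat list of numbers, 6 for each row, row after row: the shift along the world's x, y, z in cm, then the turn, a rotation vector about the world's x, y, z in degrees. A call has 1 to 12 rows; each row is the pose to reach, as a shift and turn from the pose commanded when the call began; what a row does not reach only later rows make up. A row lasts 1/8 s, in which the tool goes at most 62.5 mm and 10.7 degrees, less where a joint would pass 70% of its speed; a pose out of reach is approached as far as the arm can. A call with a gripper value outside its range is refused whole. OPENING is the opening, from 0 (shut) to 1 (fully open), set as the call begins (- or left out, the last holds). The fingers move at their own pace and stop on an object; FORCE is the grip in N (left out, the last holds). Time passes only in rows, so rows that repeat a pose let the fingers close. It gives the time, the measured TCP pose, the force, the opening and the grip force at its end, in the units of the state.
- observe(): the state, without advancing time (a new reading comes with each control period).
- capture(name): name is "side" or "top" or "wrist"; returns the picture (400x640x3 uint8, red, green, blue); there is no depth.
- camera_params(name): a dict with "K" (3x3 intrinsics, pixels), "xyz" and "rotation" of the camera in the world; the wrist camera has in their place "mount" (4x4, takes a point from camera to tool coordinates, whose origin is the TCP and whose axes are the flange's). Camera axes: x right, y down, z forward; pixel columns grow to the right and rows downward; lengths in m; the calibration is good to about 2 mm. A picture is of the moment at which its call begins: read the wrist's pose just before it. camera_params takes no time and is no camera call.
- hand_in(): hands the job in; it is judged then, once.
The state is a dict: "time_s": time; "joint_pos": joint angles; "dq": joint speeds; "effort": joint torques, N m; "tcp_pos": TCP position; "tool_rot": TCP orientation; "ft_force": force on the tool from outside, world axes, zero at the start; "wrist_torque": the same for the moment, N m; "finger_gap": opening from 0.0 (shut) to 1.0 (fully open); "gripper_force": force on a finger pad.
Only numpy, scipy, OpenCV 4.12 (cv2) and the standard library are available. Lean on these libraries where they do the work, as an engineer would, in place of code of your own. Each camera call takes 0.05 s, during which the arm holds its last target. There are 200 camera calls.

## Working session

There is one attempt and no reset: what is moved stays moved. The work goes in short steps, Python scripts to look and compute and a shell command to move; the robot and the scene stay as the last step left them, time stands still between calls to the robot, and variables do not carry over. Pictures are saved under pics/ and viewed, at most 10 in all, crops included, and the job is handed in when it is done.

```bash
ls; mkdir -p pics; python3 - <<'E'
from cell import *
import cv2,numpy as np
ims=[]
for n in("top","side"):
    im=capture(n);cv2.imwrite(f"pics/{n}0.png",im[...,::-1]);p=camera_params(n);print(n,p)
    ims.append(im)
print(camera_params("wrist"));print(observe())
E
```

```text
pics
top {'K': array([[368.05652908,   0.        , 322.93112419],
       [  0.        , 368.05652908, 200.77280656],
       [  0.        ,   0.        ,   1.        ]]), 'xyz': array([0.44846776, 0.01415469, 1.08613621]), 'rotation': array([[-0.02849455, -0.99820452,  0.0526859 ],
       [-0.99955955,  0.02801669, -0.00978653],
       [ 0.00829287, -0.05294155, -0.99856318]])}
side {'K': array([[515.38786725,   0.        , 323.86948356],
       [  0.        , 515.38786725, 202.04911706],
       [  0.        ,   0.        ,   1.        ]]), 'xyz': array([ 0.06191179, -0.7045723 ,  0.80484762]), 'rotation': array([[ 0.83380326, -0.36234066,  0.41651095],
       [-0.55203879, -0.54036251,  0.63502876],
       [-0.00502984, -0.75941925, -0.65058212]])}
{'K': array([[339.99762455,   0.        , 322.47187061],
       [  0.        , 339.99762455, 199.83299621],
       [  0.        ,   0.        ,   1.        ]]), 'mount': array([[ 1.28189031e-03, -9.71105162e-01, -2.38648530e-01,
         6.66244197e-02],
       [ 9.99998815e-01,  1.44827886e-03, -5.21864878e-04,
        -6.86494001e-04],
 
[... 272 characters left out ...]
6,
        1.13910412e+00, -8.46277204e-02]), 'dq': array([ 0.00025111, -0.00220575, -0.00172446,  0.00094282, -0.00097999,
        0.000696  ]), 'effort': array([ 2.80607455e-03, -4.98032355e+01, -2.85701716e+01,  7.02021969e-02,
        2.38796388e-02, -2.64965581e-05]), 'tcp_pos': array([0.15388343, 0.52781967, 0.30227448]), 'tool_rot': array([[-9.60015837e-01,  2.79945457e-01, -3.67064383e-04],
       [ 2.79945683e-01,  9.60015385e-01, -9.35510820e-04],
       [ 9.04954517e-05, -1.00086329e-03, -9.99999495e-01]]), 'ft_force': array([0.81676257, 0.33657583, 0.79345108]), 'wrist_torque': array([ 0.01510559, -0.02971911, -0.04779018]), 'gripper_force': 0.0, 'finger_gap': 1.0029890457408313}
```

View pics/top0.png

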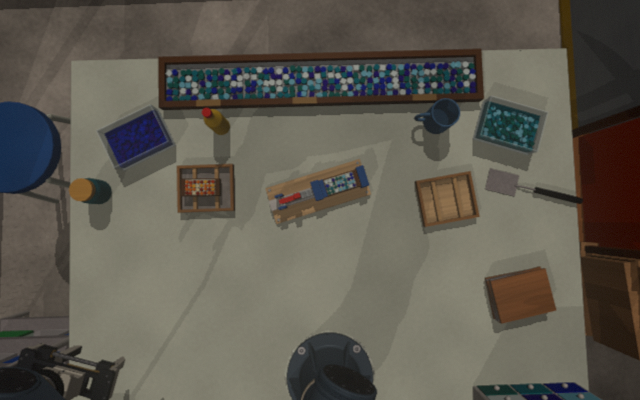

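View pics/side0.png

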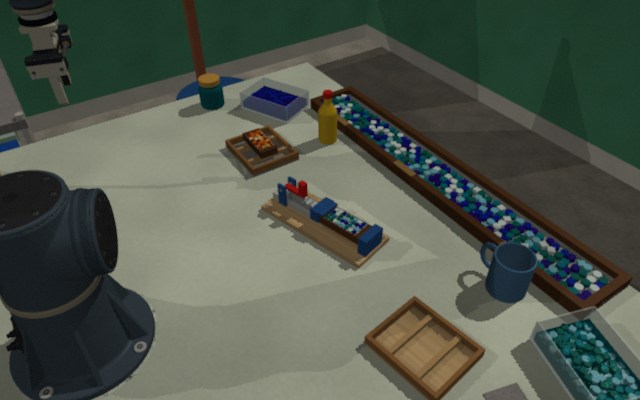

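The top view shows the clamp at about (318,190), with the panel at (342,182) and the red tab near (290,199). The empty tray is at (447,200) on the right (-y), and the amber panel is in the left tray. The side view shows the red tab at about (302,187). I'll measure the tab and panel next.

```bash
cat > h.py <<'E'
import numpy as np,cv2
from cell import *
def ray(n,uv,st=None):
    p=camera_params(n)
    if n=="wrist":
        R0,t0=st["tool_rot"],st["tcp_pos"];M=p["mount"];R=R0@M[:3,:3];c=R0@M[:3,3]+t0
    else: R,c=p["rotation"],p["xyz"]
    d=R@np.linalg.solve(p["K"],[uv[0],uv[1],1]);return c,d/np.linalg.norm(d)
def onz(n,uv,z,st=None):
    c,d=ray(n,uv,st);return c+d*(z-c[2])/d[2]
def tri(a,b):
    A=0;B=0
    for c,d in(a,b):
        P=np.eye(3)-np.outer(d,d);A=A+P;B=B+P@c
    return np.linalg.solve(A,B)
E
python3 - <<'E'
from h import *
for n,box in(("top",(260,155,490,240)),("side",(250,165,490,400))):
    im=cv2.imread(f"pics/{n}0.png");x0,y0,x1,y1=box;c=im[y0:y1,x0:x1].astype(int)
    b,g,r=c[...,0],c[...,1],c[...,2]
    m=((r>110)&(g<70)&(b<70)).astype(np.uint8)
    k,l,s,ce=cv2.connectedComponentsWithStats(m)
    for i in range(1,k):
        if s[i,4]>5:print(n,"red",s[i]+[x0,y0,0,0,0],ce[i]+[x0,y0])
    h=cv2.cvtColor(im[y0:y1,x0:x1],cv2.COLOR_BGR2HSV)
a=cv2.imread("pics/top0.png");s=cv2.imread("pics/side0.png")
A=cv2.resize(a[150:235,260:380],None,fx=5,fy=5,interpolation=2);
B=cv2.resize(a[160:240,405:490],None,fx=4,fy=4,interpolation=2)
cv2.imwrite("pics/c1.png",A)
cv2.imwrite("pics/c2.png",B)
E
```

```text
top red [279 193  21  11  95] [288.97894737 198.02105263]
side red [298 181   9   5  26] [302.19230769 182.96153846]
side red [285 183  13  10  57] [291.66666667 187.40350877]
```

View pics/c1.png

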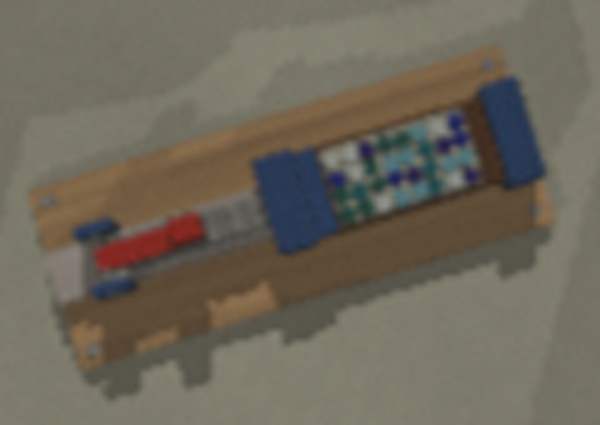

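View pics/c2.png

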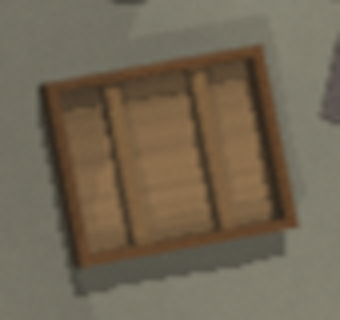

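The crops show the tab top at about (185,229) in crop 1. The stop's inner edge runs (485,95)-(508,188) there, and the tray rim corners in crop 2 are (43,87), (262,48), (297,225) and (82,265).

```bash
python3 - <<'E'
from h import *
f=lambda p,z:onz("top",(p[0]/5+260-.4,p[1]/5+150-.4),z)
g=lambda p,z:onz("top",(p[0]/4+405-.4,p[1]/4+160-.4),z)
tab=f((185,229),.091);s1=f((485,95),.056);s2=f((508,188),.056)
e=[f(p,.012) for p in((30,190),(500,45),(550,225),(85,370))]
ax=(e[0]-e[1])+(e[3]-e[2]);ax[2]=0;ax/=np.linalg.norm(ax)
print("tab",tab,"axis",ax,np.degrees(np.arctan2(-ax[0],ax[1])),"panel",(s1+s2)/2+ax*.055, "stop",s1,s2)
print("tab2",tri(ray("top",(297,195.8)),ray("side",(302.5,183))))
c=[g(p,.024) for p in((43,87),(262,48),(297,225),(82,265))]
t=np.mean(c,0);a=(c[0]-c[1])+(c[3]-c[2]);print("tray",t,np.degrees(np.arctan2(-a[0],a[1])),[np.linalg.norm(c[i]-c[i-1]) for i in range(4)])
E
```

```text
tab [0.51753835 0.07526921 0.091     ] axis [-0.27033132  0.96276735  0.        ] 15.683983421617745 panel [ 0.54958355 -0.04601459  0.056     ] stop [ 0.59091347 -0.09337603  0.056     ] [ 0.53799007 -0.10455756  0.056     ]
tab2 [0.51636632 0.07437117 0.08970747]
tray [ 0.50072881 -0.35705944  0.024     ] 8.665852859481193 [np.float64(0.1316438875548939), np.float64(0.16268622482021752), np.float64(0.130729517609518), np.float64(0.1589736678911183)]
```

```bash
python3 -m creep '[3.6,-4.5,0,0,0,-5.8, 7.3,-9,0,0,0,-11.6, 10.9,-13.6,0,0,0,-17.4, 14.5,-18,0,0,0,-23.2, 18,-22.6,0,0,0,-29, 21.8,-27,0,0,0,-34.8, 25.4,-31.7,0,0,0,-40.6, 29,-36.2,0,0,0,-46.4, 32.6,-40.7,-1,0,0,-52.2, 36.3,-45.3,-2,0,0,-58, 36.3,-45.3,-2,0,0,-58, 36.3,-45.3,-2,0,0,-58]' 1; python3 - <<'E'
from h import *
s=observe();im=capture("wrist");cv2.imwrite("pics/w1.png",im[...,::-1]);import pickle;pickle.dump(s,open("w1.pkl","wb"));print(s["time_s"])
E
```

```text
time_s: 1.6
tcp_pos: [0.5166, 0.0752, 0.2825]
tool_rot: [[-0.272, 0.962, -0.001], [0.962, 0.272, 0.0], [0.0, -0.001, -1.0]]
ft_force: [-0.6, 0.0, -0.1]
finger_gap: 0.999
gripper_force: 0.0
1.6
```

View pics/w1.png

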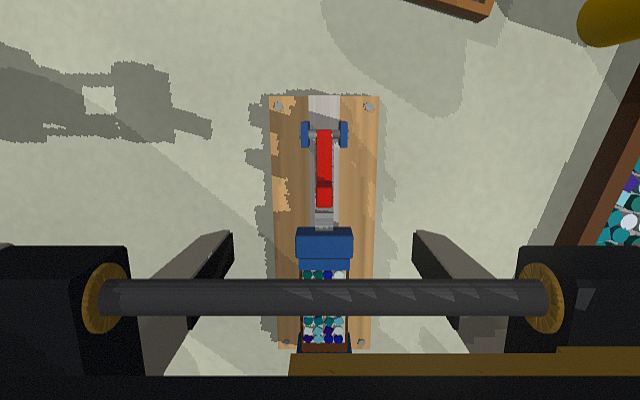

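The wrist view shows the clamp aligned with the tool. The tab top is centred at about (324.5,196), the panel centre line is at u≈324, and the fingers sit left and right of the tab.

```bash
python3 - <<'E'
from h import *
import pickle;s=pickle.load(open("w1.pkl","rb"))
im=cv2.imread("pics/w1.png").astype(int);m=(im[...,2]>90)&(im[...,1]<70)&(im[...,0]<70);m[:, :300]=0;m[:,345:]=0;m[:120]=0;m[215:]=0
for r in range(124,212,4):
    x=np.where(m[r])[0]; print(r,(x.min(),x.max(),im[r,x,2].mean().round()) if len(x) else None,end=' ')
for uv in((324.5,196),(324.5,185),(324.5,207)):print(onz("wrist",uv,.091,s))
R=s["tool_rot"]
for uv,z in(((309,127+7),.056),((343,134),.056),((297,235),.058),((352,235),.058),((278,106),.015),((369,106),.015),((286,342),.015),((364,342),.015)):
    p=onz("wrist",uv,z,s);print(uv,p,"tool",R.T@(p-s["tcp_pos"]))
p=onz("wrist",(324.5,196),.091,s);print("tool",R.T@(p-s["tcp_pos"]))
E
```

```text
124 None 128 None 132 (np.int64(316), np.int64(331), np.float64(176.0)) 136 (np.int64(317), np.int64(331), np.float64(185.0)) 140 (np.int64(316), np.int64(331), np.float64(180.0)) 144 (np.int64(317), np.int64(331), np.float64(186.0)) 148 (np.int64(317), np.int64(331), np.float64(186.0)) 152 (np.int64(317), np.int64(331), np.float64(184.0)) 156 (np.int64(317), np.int64(331), np.float64(184.0)) 160 (np.int64(317), np.int64(331), np.float64(185.0)) 164 (np.int64(317), np.int64(331), np.float64(184.0)) 168 (np.int64(317), np.int64(331), np.float64(184.0)) 172 (np.int64(317), np.int64(331), np.float64(183.0)) 176 (np.int64(317), np.int64(331), np.float64(177.0)) 180 (np.int64(317), np.int64(331), np.float64(124.0)) 184 (np.int64(316), np.int64(331), np.float64(95.0)) 188 (np.int64(316), np.int64(332), np.float64(159.0)) 192 (np.int64(316), np.int64(332), np.float64(174.0)) 196 (np.int64(316), np.int64(332), np.float64(172.0)) 200 (np.int64(316), np.int64(332), np.float64(172.0)) 204 (np.int64(316), np.int64(332), np.float64(172.0)) 208 None [0.5164514  0.07664567 0.091     ]
[0.51391019 0.08556125 0.091     ]
[0.51903335 0.0675872  0.091     ]
(309, 134) [0.48992951 0.11968836 0.056     ] tool [ 0.04998603 -0.01333089  0.2264868 ]
(343, 134) [0.51913305 0.12797042 0.056     ] tool [0.05002799 0.01702429 0.22645784]
(297, 235) [0.50393314 0.02532911 0.058     ] tool [-0.04462998 -0.02547452  0.22445859]
(352, 235) [0.5543857  0.03967113 0.058     ] tool [-0.04452497  0.0269768   0.22440856]
(278, 106) [0.45207653 0.13519862 0.015     ] tool [ 0.0751738  -0.04551164  0.26752814]
(369, 106) [0.5389405  0.15981834 0.015     ] tool [0.07528445 0.0447738  0.267442  ]
(286, 342) [ 0.52642073 -0.12324551  0.015     ] tool [-0.1937472  -0.04412984  0.26741369]
(364, 342) [ 0.61503283 -0.09798252  0.015     ] tool [-0.19349207  0.04801271  0.26732584]
tool [0.00137402 0.00047487 0.19145316]
```

```bash
python3 -m creep '[0,0.1,-4,0,0,0, 0,0.1,-8,0,0,0, 0,0.1,-11,0,0,0, 0,0.1,-13,0,0,0, 0,0.1,-13.5,0,0,0, 0,0.1,-13.5,0,0,0]' 0.4; python3 -m creep '[0,0,0,0,0,0,0,0,0,0,0,0,0,0,0,0,0,0,0,0,0,0,0,0,0,0,0,0,0,0]' 0 20
```

```text
time_s: 2.4
tcp_pos: [0.517, 0.0766, 0.1483]
tool_rot: [[-0.272, 0.962, 0.001], [0.962, 0.272, 0.0], [-0.0, 0.001, -1.0]]
ft_force: [1.2, -0.5, -0.1]
finger_gap: 0.424
gripper_force: 0.0
time_s: 3.02
tcp_pos: [0.5172, 0.076, 0.1481]
tool_rot: [[-0.271, 0.963, 0.001], [0.963, 0.271, 0.0], [-0.0, 0.001, -1.0]]
ft_force: [0.2, 0.5, 5.9]
finger_gap: 0.151
gripper_force: 20.0
```

```bash
python3 -m creep '[-0.07,0.26,0.47,0,0,0, -0.16,0.56,0.9,0,0,0, -0.25,0.9,1.3,0,0,0, -0.36,1.27,1.7,0,0,0, -0.36,1.27,1.7,0,0,0, -0.36,1.27,1.7,0,0,0, -0.36,1.27,1.7,0,0,0, -0.36,1.27,1.7,0,0,0]'; python3 -m creep '[0,0,0,0,0,0,0,0,0,0,0,0,0,0,0,0,0,0]' 0.4
```

```text
time_s: 4.03
tcp_pos: [0.5136, 0.0887, 0.1649]
tool_rot: [[-0.271, 0.963, 0.001], [0.963, 0.271, 0.0], [-0.0, 0.001, -1.0]]
ft_force: [3.2, -0.6, 1.2]
finger_gap: 0.145
gripper_force: 20.0
time_s: 4.4
tcp_pos: [0.5131, 0.0887, 0.1645]
tool_rot: [[-0.271, 0.962, -0.001], [0.962, 0.271, -0.0], [0.0, -0.001, -1.0]]
ft_force: [0.1, 0.0, -0.7]
finger_gap: 0.385
gripper_force: 0.0
```

```bash
python3 -m creep '[0,0,4,0,0,0, 0,0,8,0,0,0, 1.2,-4.5,12,0,0,0, 2.4,-9,12.5,0,0,0, 3.65,-13.5,12.5,0,0,0, 3.65,-13.5,12.5,0,0,0, 3.65,-13.5,12.5,0,0,0]' 1; python3 - <<'E'
from h import *
s=observe();im=capture("wrist");cv2.imwrite("pics/w2.png",im[...,::-1]);import pickle;pickle.dump(s,open("w2.pkl","wb"));print(s["time_s"])
E
```

```text
time_s: 5.28
tcp_pos: [0.5495, -0.0459, 0.2894]
tool_rot: [[-0.271, 0.963, -0.001], [0.963, 0.271, 0.0], [0.001, -0.001, -1.0]]
ft_force: [-0.1, 0.4, -0.6]
finger_gap: 1.0
gripper_force: 0.0
5.275
```

View pics/w2.png

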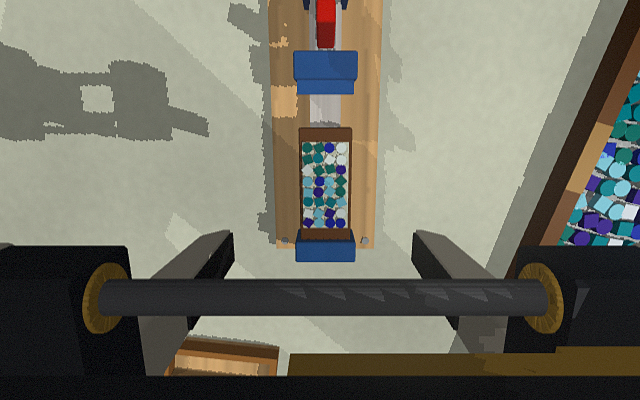

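The bar has sprung back fully and the panel is free. Its top outline runs u≈299–352 with the +y edge at v≈128, and it meets the stop at v≈232.

```bash
python3 - <<'E'
from h import *
import pickle;s=pickle.load(open("w2.pkl","rb"));R=s["tool_rot"]
im=cv2.imread("pics/w2.png")
for r in (135,150,170,190,210,225):
    print(r,[''.join(f"{v:4d}" for v in im[r,296:306,k]) for k in(0,2)],[''.join(f"{v:4d}" for v in im[r,346:358,k]) for k in(0,2)])
for uv in((299,128),(351.5,128),(300,232),(353,232),(325.5,128)):
    p=onz("wrist",uv,.050,s);print(uv,p,"tool",R.T@(p-s["tcp_pos"]))
E
```

```text
135 ['  78  81  67  28  35  38  39  35  41  37', ' 140 143 116  66  93  87  90  90  90  92'] ['  39  38  42  39  45  36  80  96  96  93  93  96', '  92  92  94  92  96  78 144 173 172 169 174 174']
150 ['  78  80  86  25  22  24 124  83  78  78', ' 141 143 154  50  54  60 129   9  11  20'] [' 149 150 187  21  30  31 106  98  94  93  95  96', ' 166 167 199  76  87  74 186 173 172 172 173 173']
170 ['  71  72  76  30  17  94 209 188 182 181', ' 124 124 133  55  43 104 200 182 176 178'] [' 161 182  97  25  35  60 103  98  93  98  96  98', ' 190 197 136  78  86 120 181 174 172 176 173 175']
190 ['  65  68  68  55  20  21  34 101 175 169', ' 119 123 124 100  46  51  65 116  91  89'] [' 173 184  56  34  30  83  98  95  92  99  97  98', ' 198 198 107  84  86 144 179 173 169 175 174 174']
210 ['  67  65  69  78  24  21  17 106 111 188', ' 120 119 124 131  45  49  45 110 112 183'] [' 151 168   9  24  45 104  96  94  95  97  97 100', ' 166 181  61  72 103 184 175 171 172 174 175 176']
225 ['  65  69  65  75  26  27  23 123  91  95', ' 116 122 119 130  51  72  76 142  91  51'] [' 160 126  15  26  61 103  94  94  97  98  98  99', ' 179 149  67  69 122 184 171 170 171 176 175 177']
(299, 128) [0.51228148 0.00065844 0.05      ] tool [ 0.05477695 -0.02307296  0.23949746]
(351.5, 128) [0.55908791 0.01390388 0.05      ] tool [0.05484218 0.02557145 0.23946124]
(300, 232) [ 0.53929297 -0.09731036  0.05      ] tool [-0.04684588 -0.02362187  0.23943388]
(353, 232) [ 0.59017953 -0.0828791   0.05      ] tool [-0.04674492  0.02927133  0.23939451]
(325.5, 128) [0.53591076 0.00734513 0.05      ] tool [0.05480988 0.00148419 0.23947917]
```

```bash
python3 -m creep '[0.1,0,-5,0,0,0, 0.1,0,-10,0,0,0, 0.1,0,-14,0,0,0, 0.1,0,-16.5,0,0,0, 0.1,0,-17.8,0,0,0, 0.1,0,-18.4,0,0,0, 0.1,0,-18.4,0,0,0]' 1; python3 -m creep '[0,0,0,0,0,0,0,0,0,0,0,0,0,0,0,0,0,0,0,0,0,0,0,0,0,0,0,0,0,0,0,0,0,0,0,0]' 0.3 30
```

```text
time_s: 6.2
tcp_pos: [0.5511, -0.0461, 0.1062]
tool_rot: [[-0.272, 0.962, 0.001], [0.962, 0.272, -0.0], [-0.0, 0.0, -1.0]]
ft_force: [0.6, -0.8, -0.0]
finger_gap: 0.996
gripper_force: 0.0
time_s: 6.95
tcp_pos: [0.5509, -0.0463, 0.1058]
tool_rot: [[-0.271, 0.962, 0.0], [0.962, 0.271, -0.0], [-0.0, 0.0, -1.0]]
ft_force: [-0.9, -0.5, 0.0]
finger_gap: 0.539
gripper_force: 30.0
```

```bash
python3 -m creep '[0,0,2,0,0,0, 0,0,6,0,0,0, 0,0,11,0,0,0, -0.6,-4,15,0,0,0, -1.4,-9,16,0,0,-1, -2.2,-14,16,0,0,-2.5, -3,-19,16,0,0,-4, -3.8,-24,16,0,0,-5.5, -4.5,-28.5,16,0,0,-7, -5,-31.1,16,0,0,-7, -5,-31.1,16,0,0,-7, -5,-31.1,16,0,0,-7]'; python3 - <<'E'
from h import *
s=observe();im=capture("wrist");cv2.imwrite("pics/w3.png",im[...,::-1]);import pickle;pickle.dump(s,open("w3.pkl","wb"));print(s["time_s"])
E
```

```text
time_s: 8.45
tcp_pos: [0.5009, -0.3565, 0.2655]
tool_rot: [[-0.152, 0.988, -0.0], [0.988, 0.152, 0.001], [0.001, -0.0, -1.0]]
ft_force: [0.9, 0.5, -1.3]
finger_gap: 0.536
gripper_force: 30.0
8.45
```

View pics/w3.png

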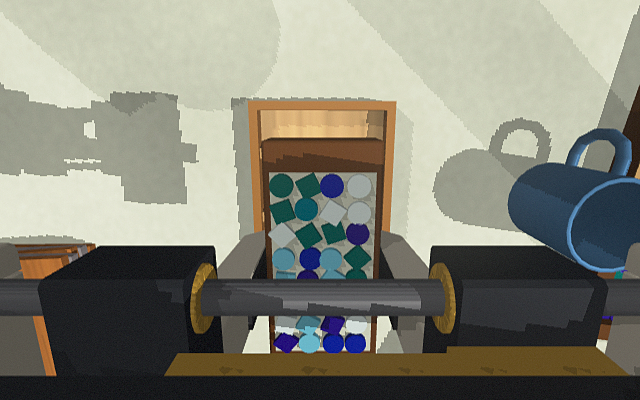

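The wrist view shows the tray rim's +y corners at (249,101) and (396,101), aligned with the tool. The mug is on the right, so I'm checking its clearance.

```bash
python3 - <<'E'
from h import *
import pickle;s=pickle.load(open("w3.pkl","rb"));R=s["tool_rot"]
for uv,z in(((249,101),.024),((396,101),.024),((246,200),.024),((272,137),.22),((383,137),.22),((510,195),.09),((575,225),.1),((510,195),.05)):
    p=onz("wrist",uv,z,s);print(uv,p.round(4),"tool",(R.T@(p-s["tcp_pos"])).round(4))
print("mug tri",tri(ray("top",(443,114)),ray("side",(513,258))))
print("handle",onz("top",(416,142),.05), onz("top",(424,122),.09),onz("top",(443,134),.09))
E
```

```text
(249, 101) [ 0.421  -0.2891  0.024 ] tool [ 0.0787 -0.0686  0.2416]
(396, 101) [ 0.554  -0.2684  0.024 ] tool [0.0789 0.066  0.2415]
(246, 200) [ 0.4277 -0.3825  0.024 ] tool [-0.0147 -0.0762  0.2415]
(272, 137) [ 0.4725 -0.3023  0.22  ] tool [ 0.0579 -0.0198  0.0455]
(383, 137) [ 0.5131 -0.296   0.22  ] tool [0.058  0.0213 0.0455]
(510, 195) [ 0.6429 -0.3285  0.09  ] tool [0.006  0.1447 0.1754]
(575, 225) [ 0.6927 -0.3422  0.1   ] tool [-0.0151  0.1918  0.1654]
(510, 195) [ 0.6666 -0.3342  0.05  ] tool [-0.0032  0.1673  0.2154]
mug tri [ 0.73386216 -0.33627755  0.08123258]
handle [ 0.663325   -0.26586571  0.05      ] [ 0.70990284 -0.27940364  0.09      ] [ 0.6752018  -0.33021153  0.09      ]
```

```bash
python3 -m creep '[-0.1,-0.2,-4,0,0,0, -0.1,-0.2,-8.5,0,0,0, -0.1,-0.2,-12.5,0,0,0, -0.1,-0.2,-14.5,0,0,0, -0.1,-0.2,-15.5,0,0,0, -0.1,-0.2,-16.1,0,0,0, -0.1,-0.2,-16.4,0,0,0, -0.1,-0.2,-16.6,0,0,0, -0.1,-0.2,-16.8,0,0,0,-0.1,-0.2,-16.9,0,0,0,-0.1,-0.2,-16.9,0,0,0]'; python3 -m creep '[0,0,-0.05,0,0,0, 0,0,-0.1,0,0,0,0,0,-0.15,0,0,0,0,0,-0.15,0,0,0]'
```

```text
time_s: 9.88
tcp_pos: [0.4999, -0.3593, 0.0968]
tool_rot: [[-0.152, 0.988, -0.0], [0.988, 0.152, 0.0], [0.0, -0.0, -1.0]]
ft_force: [0.3, 0.3, -1.3]
finger_gap: 0.536
gripper_force: 30.0
time_s: 10.38
tcp_pos: [0.4999, -0.3593, 0.0952]
tool_rot: [[-0.152, 0.988, -0.0], [0.988, 0.152, 0.0], [0.0, -0.0, -1.0]]
ft_force: [-0.4, -0.8, -0.3]
finger_gap: 0.536
gripper_force: 30.0
```

```bash
python3 -m creep '[0,0,-0.05,0,0,0, 0,0,-0.1,0,0,0,0,0,-0.12,0,0,0,0,0,-0.12,0,0,0]'; python3 -m creep '[0,0,-0.03,0,0,0, 0,0,-0.06,0,0,0,0,0,-0.06,0,0,0]'
```

```text
time_s: 10.88
tcp_pos: [0.4999, -0.3593, 0.094]
tool_rot: [[-0.152, 0.988, -0.0], [0.988, 0.152, 0.0], [0.0, -0.0, -1.0]]
ft_force: [-0.2, 0.6, -1.7]
finger_gap: 0.535
gripper_force: 30.0
time_s: 11.25
tcp_pos: [0.4999, -0.3593, 0.0938]
tool_rot: [[-0.152, 0.988, -0.0], [0.988, 0.152, -0.0], [-0.0, -0.0, -1.0]]
ft_force: [-3.3, 1.4, 5.5]
finger_gap: 0.536
gripper_force: 30.0
```

Contact: the vertical force rose from -1.7 to 5.5 N. I'll release gently with a partial opening, then go straight up.

```bash
python3 -m creep '[0,0,0,0,0,0,0,0,0,0,0,0,0,0,0,0,0,0,0,0,0,0,0,0]' 0.72; python3 -m creep '[0,0,1,0,0,0, 0,0,3,0,0,0, 0,0,7,0,0,0, 0,0,11,0,0,0, -2,5,14,0,0,0, -5,11,15,0,0,0,  -8,17,15,0,0,0, -11,23,15,0,0,0, -11,23,15,0,0,0]'; python3 - <<'E'
from h import *
a=capture("top");b=capture("side")
A=cv2.resize(a[150:240,255:495],None,fx=3,fy=3,interpolation=2);B=cv2.resize(b[280:400,350:590],None,fx=3,fy=3,interpolation=2)[:, :720]
cv2.imwrite("pics/f.png",np.vstack([A,B])[:600,:,::-1])
E
```

```text
time_s: 11.75
tcp_pos: [0.4999, -0.3593, 0.0934]
tool_rot: [[-0.152, 0.988, -0.0], [0.988, 0.152, 0.0], [0.0, -0.0, -1.0]]
ft_force: [-0.3, 0.8, -0.1]
finger_gap: 0.721
gripper_force: 0.0
time_s: 12.88
tcp_pos: [0.3884, -0.1271, 0.2447]
tool_rot: [[-0.154, 0.988, 0.001], [0.988, 0.154, -0.0], [-0.0, 0.001, -1.0]]
ft_force: [1.2, -0.9, 0.5]
finger_gap: 0.722
gripper_force: 0.0
```

View pics/f.png

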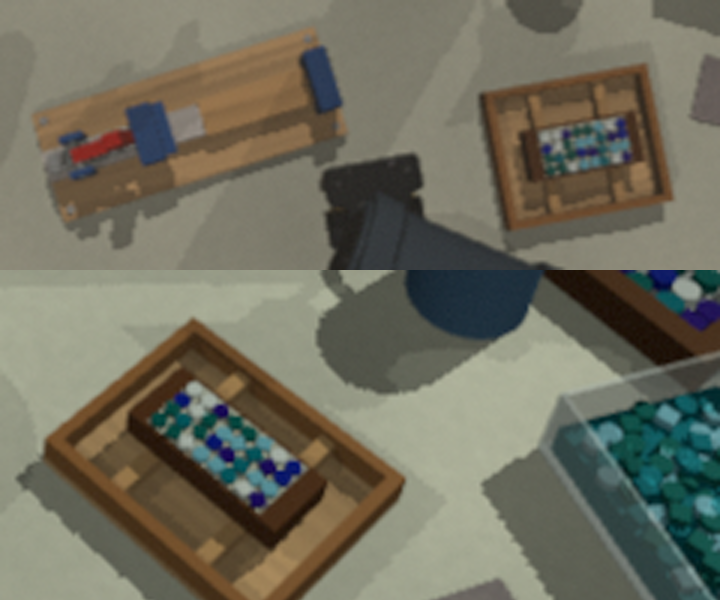

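The panel lies glass side up across both slats, centred at about (582,147) in the picture. The clamp is open and the robot is clear.

```bash
python3 -c "
from cell import *
print(hand_in())"
```

```text
the job is handed in; nothing more can be done
None
```

Job handed in at about 13 s on the robot's clock: I lifted the pawl, the clamp bar sprang back, and the blue-green panel now lies glass side up across both slats of the empty tray; I never went near the amber panel.

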